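Balance the weighted denture brush and mark the point with its thumb rest

ROBOT

A 6-joint arm with a two-finger parallel gripper is mounted at the origin on the work surface. World frame = base frame: x ahead of the robot, y to its left, z up, the work surface at z = 0. Lengths are in m, angles in rad, forces in N, time in s.
With the tool pointing down it reaches from about 0.275 to 1 m from the base axis. Payload 8.4 kg.
Tool frame: the origin (TCP) lies at the very end of the fingers, on their centre line; the grasp point (between the pads) lies 19 mm behind it; z points along the fingers, y is the line along which they close (so a half turn about z gives the same grasp; the last joint's range is limited). The gripper opens to 85 mm and grips with 20 to 120 N. Pads are 22 mm wide; open, the fingers measure 114 mm over their backs; the gripper's body (76 mm by 85 mm) begins 54 mm behind the grasp point. The pads swing forward as they close: fully open they stand 13 mm farther back than shut.
Start: joints at [1.296, 0.353, 1.633, -0, 1.155, -0.002], TCP at [0.168, 0.602, 0.231] pointing down, gripper open.
Joint ranges: [-2.63, 2.63], [-0.92, 2.1], [0.06, 2.66], [-1.3, 4.44], [0, 2.69], [-3.02, 3.02]. Speed limits (rad/s): [2.22, 2.22, 2.79, 3.14, 3.14, 3.14].

INTERFACE

Orientations are given as a unit quaternion [x, y, z, w].
In Python, from workcell import * gives the robot as it stands.
- The arm moves only by the tool apply_moves, never from a script. Its arguments are lists of equal length, an entry for each row: "dp": the shift along the world's x, y, z in m, a list of three; "twist": the turn, a rotation vector about the world's x, y, z in degrees, a list of three; "claw": the opening in per cent of the stroke, from 0 (shut) to 100 (fully open). In form: {"dp": [[dx, dy, dz], ...], "twist": [[rx, ry, rz], ...], "claw": [claw, ...]}. A call has 1 to 5 rows; each row is the pose to reach, as a shift and turn from the pose commanded when the call began; what a row does not reach only later rows make up. A row lasts 1/12 s, in which the tool goes at most 41.7 mm and 7.16 degrees, less where a joint would pass 70% of its speed; a pose out of reach is approached as far as the arm can. A call with a gripper value outside its range is refused whole. The fingers move at their own pace and stop on an object; the grip force is fixed at half the most. Time passes only in rows, so rows that repeat a pose let the fingers close. It gives the time, the measured TCP pose, the force, the opening and the grip force at its end, in the units of the state.
- get_obs(): the state, without advancing time (a new reading comes with each control period).
- snapshot(name): name is "scene" or "top" or "wrist"; returns the picture (420x560x3 uint8, blue, green, red); there is no depth.
- get_calibration(name): a dict with "K" (3x3 intrinsics, pixels), "eye" and "orientation" of the camera in the world. Camera axes: x right, y up, looking along -z (the intrinsics and any distortion apply to the point x, -y, -z); pixel columns grow to the right and rows downward; lengths in m; the calibration is good to about 2 mm. A picture is of the moment at which its call begins: read the wrist's pose just before it. get_calibration takes no time and is no camera call; for the wrist camera it gives the pose at the moment of the call.
- close_job(): hands the job in; it is judged then, once.
Trained networks look in the newest picture that a camera, given by its name, has taken for a name from the list of things; names that differ only in an ending like _2 or _b are one class to them, and where a whole thing is asked for, a point or a joint stands for the part that bears it (a point fixed in the world has none). Each returns a list of dicts, best first, with "conf" (0 to 1); they miss things now and then, are a little off and sometimes report something else, mostly with a low value. They report only what shows in the picture. A call takes as long as a camera call. They do not tell look-alikes from the thing itself.
- boxes_of(camera, thing): "location" ([x, y, z] in m, in the coordinates of the camera as it stood for that picture, good to about 4 mm: the middle of the surface that is visible of it).
- silhouettes(camera, thing): "mask" (420x560 bool, what is visible of it).
- mark_of(camera, thing): "location" ([x, y, z] in m, in the coordinates of the camera as it stood for that picture, good to about 4 mm: a listed point, or the origin of a listed thing).
The state is a dict: "t": time; "qpos": joint angles; "joint_vel": joint speeds; "effort": joint torques, N m; "tool_pos": TCP position; "tool_rot": TCP orientation; "force": force on the tool from outside, world axes, zero at the start; "wrist_torque": the same for the moment, N m; "opening": finger opening in m; "gripper_force": force on a finger pad.
Only numpy, scipy, OpenCV 4.12 (cv2) and the standard library are available. Lean on these libraries where they do the work, as an engineer would, in place of code of your own. Each camera call takes 0.05 s, during which the arm holds its last target. There are 200 camera calls.

TASK

The weighted denture brush lies tipped across the narrow ridge of its stand: slide it lengthwise along the ridge, without lifting it off or pressing hard down on it, until it balances level on the ridge alone, and let go of it to see that it does. Then set the thumb-rest clip astride the handle directly above the ridge to mark the balance point, fully down, and leave the brush balanced level with the clip on it. Leave the other things on the sill where they are.

Things in the scene. Friction and masses are not known exactly. Their poses are not given: they have to be found in the camera images.
- stand: Wooden balance stand, fixed: base 210 x 50 mm, 12 mm high, a steel blade upright across its middle (see ridge). Lower cross bars, 6 mm thick, stand 45 and 90 mm either side of the blade, tops 4.5 and 9 mm below the ridge; they catch the tipped brush at about 0.1 rad. No side guides. Origin: centre of its underside; x lengthwise, along the brush, towards the bristle head; y along the ridge.
- ridge (a point): Centre of the blade's flat top, the ridge, 60 mm above the sill: 8 mm wide along the brush, 44 mm long across it. Axes as the stand's. Let go with its balance point over these 8 mm the brush stays level, after rocking for about a second if it was let go tipped; else it tips to its heavy side, 0.1 rad, and lies there by friction.
- brush: Loose green denture brush, 200 mm long, flat underside on the ridge, bristles up, head side down at the start. Handle 14 mm wide, 12 mm thick, from x = -100 to +46 mm; then the head, 24 mm wide, 12 mm thick plus bristles to 26 mm. Hidden weights (0.13 to 0.28 kg in all) put the balance point anywhere within x = -30 to +25 mm. Origin: mid-length on the underside; x towards the head, z up.
- brush_head_end (a point): Centre of the end face at the bristle head, 100 mm from the brush's origin, 6 mm above its underside.
- brush_tail_end (a point): Centre of the end face of the handle's tail, 100 mm from the brush's origin the other way, 6 mm above its underside.
- clip: Loose grey thumb-rest clip, 15 g, on the sill: a saddle (upside-down U) 18 mm long (x), 26 mm wide (y), its slot 19 mm wide, 10 mm deep along x, a 5 mm roof, and on it a fin to hold, 18 mm along x, 12 mm thick along y, from 15 to 45 mm above the underside. Either way round fits. Seated on the handle its underside is 2 mm above the brush's. Origin: centre of its underside.
- cream_pot: Bystander: small round white lidded pot, 52 mm across, 42 mm high. Origin: centre of its underside.
- nail_brush: Bystander: wooden nail brush 85 x 36 mm, 26 mm high. Origin: centre of its underside.
- tumbler: Bystander: glass tumbler, 72 mm across, 100 mm high. Origin: centre of its underside.
- denture_cup: Bystander: lidded pale blue denture cup, 100 mm across, 84 mm high. Origin: centre of its underside.
- pill_organiser: Bystander: white seven-lid pill organiser, 34 x 210 mm (long along its y), 22 mm high. Origin: centre of its underside.
- mirror: Bystander: round chrome shaving mirror on a foot, 270 mm high, 160 mm across. Origin: centre of its foot's underside.
Not all that is in view belongs to the job. Leave any orange look-alike of the clip alone.

How it is judged:
On the way:
1. the brush, let go and without the clip, balances level on the ridge alone (angle between brush's own z axis and vertical below 0.04 rad and z of brush in the frame of stand between 0.055 and 0.065 m and contact force between each of the fingers, the arm, clip and brush below 0.01 N and angular speed of brush below 0.2 rad/s), for 0.4 s.
At the end, for the whole second after the job is handed in: The brush lies still and level (within 0.04 rad) on the ridge, its origin within 5 mm of ridge height; the clip sits astride it, upright, underside 0 to 4 mm above the brush's, in line within 0.3 rad, centred within 7 mm of the ridge's middle line measured along the brush (angle between brush's own z axis and vertical below 0.04 rad and z of brush in the frame of stand between 0.055 and 0.065 m and x of clip in the frame of ridge between -0.007 and 0.007 m and z of clip in the frame of brush between 0 and 0.004 m and angle between the x axis of clip and the x axis of brush, either way round below 0.3 rad and angle between clip's own z axis and vertical below 0.1 rad and linear speed of each of brush, clip below 0.02 m/s); the robot touches nothing.
It fails at once if the brush is lifted 20 mm or more off the ridge (z of brush in the frame of stand above 0.08 m).
It fails at once if the brush is pressed hard (over 25 N) on the stand (contact force between brush and stand above 25 N).
It fails at once if the brush falls off the stand (z of brush in the frame of stand below 0.035 m).
It fails at once if a bystander is moved more than 15 mm (distance of any of cream_pot, nail_brush, tumbler, denture_cup, pill_organiser, mirror from where it was at the start of the episode above 0.015 m).
It also fails if it takes over 67 s, if anything falls off the work surface, if the arm or the gripper's body presses on something with over 40 N, if the wrist force passes 120 N, or if a joint passes its speed limit or range.

## Working session

There is one attempt and no reset: what is moved stays moved. The work goes in short steps, Python scripts to look and compute and a tool call to move; the robot and the scene stay as the last step left them, time stands still between calls to the robot, and variables do not carry over. Pictures are saved under pics/ and viewed, at most 13 in all, crops included, and the job is handed in when it is done.

Besides the shell and the picture viewer there is one more tool, called by a JSON object that holds its "method" and its "body". apply_moves: Moves the arm, as the interface text tells. Its arguments: {"type":"object","properties":{"dp":{"type":"array"},"twist":{"type":"array"},"claw":{"type":"array"}},"required":["dp","twist","claw"]}

```bash
mkdir -p pics
cat > h.py <<'E'
from workcell import *
import numpy as np, cv2
from scipy.spatial.transform import Rotation as R
def w(cam,p):
    c=get_calibration(cam); return R.from_quat(c["orientation"]).apply(p)+np.array(c["eye"])
def marks(cam,things,f=mark_of,k=2):
    for t in things:
        for d in f(cam,t)[:k]: print(cam,t,round(d["conf"],2),w(cam,d["location"]).round(4))
E
python3 - <<'E'
from h import *
o=get_obs(); print(o["t"],o["tool_pos"],o["tool_rot"],o["opening"])
a=snapshot("scene");b=snapshot("top")
cv2.imwrite("pics/a.png",a);cv2.imwrite("pics/b.png",b)
L=["stand","ridge","brush","brush_head_end","brush_tail_end","clip"]
for c in("scene","top"): 
    print(get_calibration(c)["eye"]);marks(c,L,k=3)
marks("top",["cream_pot","nail_brush","tumbler","denture_cup","pill_organiser","mirror"],k=1)
print(get_obs()["t"])
E
```

```text
0.0 [0.16826597 0.60141758 0.23057361] [ 1.35958955e-01  9.90714225e-01 -6.92733730e-04 -9.01671146e-05] 0.0853175183334109
[ 1.01146819 -0.43510348  0.88589372]
scene stand 0.8 [ 0.5643 -0.0291  0.0015]
scene stand 0.49 [0.7067 0.3199 0.001 ]
scene ridge 0.59 [ 0.5605 -0.0249  0.0659]
scene brush 0.66 [0.5651 0.0222 0.0564]
scene brush_head_end 0.74 [0.5547 0.1216 0.0526]
scene brush_tail_end 0.8 [ 0.5677 -0.0751  0.0716]
scene clip 0.71 [ 0.5758 -0.3125  0.0035]
scene clip 0.67 [ 0.5345 -0.2432  0.0034]
[0.46450585 0.11654107 1.37986232]
top stand 0.86 [ 0.5615 -0.024   0.0023]
top ridge 0.79 [ 0.5611 -0.0214  0.0564]
top brush 0.81 [0.5602 0.0203 0.0596]
top brush_head_end 0.52 [0.5601 0.1217 0.0466]
top brush_tail_end 0.83 [ 0.5719 -0.0769  0.0695]
top clip 0.62 [ 0.5383 -0.2433 -0.0016]
top clip 0.38 [ 0.5707 -0.3065  0.002 ]
top cream_pot 0.53 [ 0.4373 -0.3152 -0.0032]
top nail_brush 0.52 [0.392  0.2872 0.001 ]
top tumbler 0.69 [ 0.7036  0.3178 -0.0037]
top denture_cup 0.55 [ 0.695  -0.3421 -0.0017]
top pill_organiser 0.89 [ 0.7596 -0.0462  0.0014]
top mirror 0.63 [ 0.4172  0.5379 -0.0015]
1.0
```

View pics/a.png

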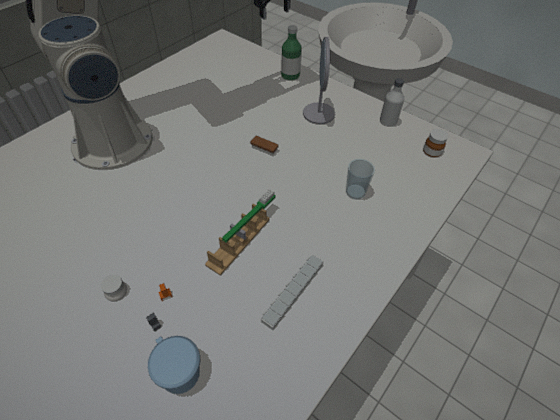

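View pics/b.png

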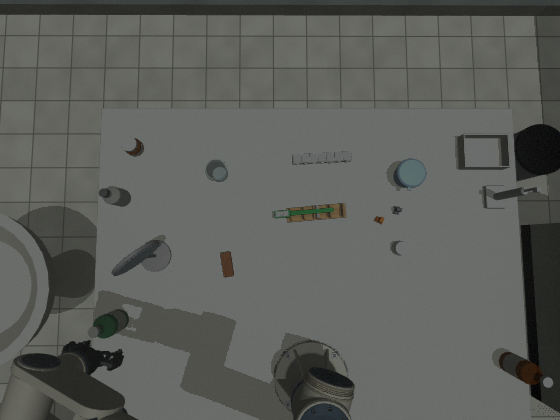

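Grey clip: scene pixel (153,321), about (0.573,-0.31). The orange look-alike is at (165,291). The brush runs along y with its head towards +y, at pixels (222,238) to (270,195).

Run:
```python
from h import *
o=get_obs();T=R.from_quat(o["tool_rot"])
for c in("wrist","scene","top"):
    k=get_calibration(c);print(c,np.array(k["K"]).round(1).tolist(),k["eye"],{x:v for x,v in k.items() if x not in("K","eye")})
k=get_calibration("wrist")
print(T.inv().apply(np.array(k["eye"])-o["tool_pos"]).round(4),(T.inv()*R.from_quat(k["orientation"])).as_matrix().round(3))
```

```text
wrist [[302.0, 0.0, 280.9], [0.0, 302.0, 208.7], [0.0, 0.0, 1.0]] [0.0897453  0.62400122 0.3739478 ] {'orientation': array([-0.12797764, -0.0973042 ,  0.59671457,  0.78618404])}
scene [[410.2, 0.0, 275.2], [0.0, 410.2, 198.2], [0.0, 0.0, 1.0]] [ 1.01146819 -0.43510348  0.88589372] {'orientation': array([0.32584524, 0.11039681, 0.31849926, 0.88328684])}
top [[390.0, 0.0, 280.6], [0.0, 390.0, 204.5], [0.0, 0.0, 1.0]] [0.46450585 0.11654107 1.37986232] {'orientation': array([-0.02891522,  0.0372782 ,  0.70766595, -0.70497032])}
[ 8.170e-02  1.000e-04 -1.427e-01] [[ 0.001  0.948  0.317]
 [ 1.    -0.    -0.   ]
 [-0.     0.317 -0.948]]
```

{"method": "apply_moves", "body": {"dp": [[0.02,-0.035,0],[0.04,-0.07,0],[0.06,-0.105,0],[0.08,-0.14,0],[0.1,-0.175,0]], "twist": [[0,0,-7],[0,0,-14],[0,0,-21],[0,0,-28],[0,0,-35]], "claw": [60,30,10,0,0]}}

```text
t: 1.42
tool_pos: [0.2689, 0.4253, 0.2314]
tool_rot: [0.43, 0.903, 0.0, 0.0]
force: [1.2, -0.4, -0.3]
opening: 0.0257
gripper_force: 0.0
```

{"method": "apply_moves", "body": {"dp": [[0.03,-0.025,0],[0.06,-0.05,0],[0.09,-0.075,0],[0.12,-0.1,0],[0.15,-0.12,0]], "twist": [[0,0,-7],[0,0,-14],[0,0,-21],[0,0,-28],[0,0,-35.4]], "claw": [0,0,0,0,0]}}

```text
t: 1.83
tool_pos: [0.4195, 0.3049, 0.2316]
tool_rot: [0.683, 0.73, 0.0, 0.0]
force: [-0.3, 0.5, 0.3]
opening: 0.0
gripper_force: 0.0
```

{"method": "apply_moves", "body": {"dp": [[0.03,-0.025,0],[0.06,-0.05,0],[0.095,-0.075,0],[0.13,-0.095,0],[0.137,-0.11,0]], "twist": [[0,0,0],[0,0,0],[0,0,0],[0,0,0],[0,0,0]], "claw": [0,0,0,0,0]}}

```text
t: 2.25
tool_pos: [0.5603, 0.1948, 0.2316]
tool_rot: [0.681, 0.732, 0.001, 0.001]
force: [-0.5, 0.4, -0.5]
opening: 0.0001
gripper_force: 0.0
```

```bash
cat >> h.py <<'E'
L=["stand","ridge","brush","brush_head_end","brush_tail_end"]
E
python3 - <<'E'
from h import *
o=get_obs(); print(o["t"],o["tool_pos"],o["tool_rot"],o["opening"])
a=snapshot("wrist");cv2.imwrite("pics/c.png",a)
marks("wrist",L,k=1)
E
```

```text
2.25 [0.560273   0.19476946 0.23158535] [0.68133788 0.7319669  0.00128157 0.00122494] 0.00011469205891554846
wrist stand 0.21 [ 0.7574 -0.048  -0.0012]
wrist ridge 0.61 [ 0.5639 -0.0222  0.0604]
wrist brush_head_end 0.91 [0.5506 0.1289 0.0527]
wrist brush_tail_end 0.74 [ 0.5605 -0.0206  0.0584]
```

View pics/c.png

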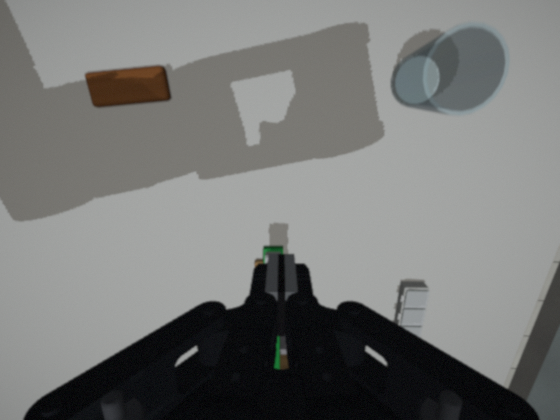

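The head end is at pixel (273,248) and the finger tips at (282,262), so the pusher needs about 8 mm in -x. I'll write a scene tilt estimator and check it on the first picture, then descend behind the head.

```bash
cat >> h.py <<'E'
def green(img):
    h=cv2.cvtColor(img,cv2.COLOR_BGR2HSV); m=cv2.inRange(h,(40,90,40),(85,255,255))
    m2=np.zeros_like(m); m2[150:300,180:330]=m[150:300,180:330]; return m2
def proj(c,P):
    P=R.from_quat(c["orientation"]).inv().apply(np.atleast_2d(P)-np.array(c["eye"])); K=np.array(c["K"])
    return np.c_[K[0,2]+K[0,0]*P[:,0]/-P[:,2],K[1,2]+K[1,1]*-P[:,1]/-P[:,2]]
def ang(img):
    m=green(img);yx=np.argwhere(m)
    v=cv2.fitLine(yx[:,::-1].astype(np.float32),cv2.DIST_HUBER,0,.01,.01).ravel()
    t=(yx[:,::-1]-v[2:])@v[:2]; e=[(v[2:]+v[:2]*q).round(1).tolist() for q in (t.min(),t.max())]
    return round(float(np.degrees(np.arctan(v[1]/v[0]))),2),len(yx),e
E
python3 - <<'E'
from h import *
print(ang(cv2.imread("pics/a.png")))
c=get_calibration("scene")
for th in(0,.05,.1):
  for yaw in (92.5,94,95.5):
    y=np.radians(yaw);d=np.array([np.cos(y)*np.cos(th),np.sin(y)*np.cos(th),-np.sin(th)])
    o=np.array([.563,-.0225,.07]); s=np.linspace(-.06,.14,20)
    p=proj(c,o+s[:,None]*d);print(th,yaw,np.degrees(np.arctan2(*(p[-1]-p[0])[::-1])).round(2),p[[0,-1]].round(0).tolist())
E
```

```text
(-41.28, 375, [[222.0, 240.0], [273.7, 194.7]])
0 92.5 -44.57 [[220.0, 241.0], [271.0, 191.0]]
0 94 -46.03 [[221.0, 241.0], [270.0, 190.0]]
0 95.5 -47.51 [[221.0, 242.0], [269.0, 190.0]]
0.05 92.5 -43.07 [[220.0, 240.0], [271.0, 193.0]]
0.05 94 -44.55 [[221.0, 240.0], [270.0, 192.0]]
0.05 95.5 -46.06 [[221.0, 241.0], [269.0, 192.0]]
0.1 92.5 -41.5 [[220.0, 239.0], [271.0, 195.0]]
0.1 94 -43.01 [[221.0, 240.0], [270.0, 194.0]]
0.1 95.5 -44.53 [[221.0, 240.0], [269.0, 193.0]]
```

{"method": "apply_moves", "body": {"dp": [[-0.008,-0.03,-0.035],[-0.008,-0.035,-0.075],[-0.008,-0.038,-0.115],[-0.008,-0.038,-0.15],[-0.008,-0.038,-0.18]], "twist": [[0,0,0],[0,0,0],[0,0,0],[0,0,0],[0,0,0]], "claw": [0,0,0,0,0]}}

```text
t: 2.97
tool_pos: [0.5456, 0.1595, 0.0493]
tool_rot: [0.68, 0.733, -0.001, -0.0]
force: [0.1, -0.8, 0.1]
opening: 0.0004
gripper_force: 0.0
```

{"method": "apply_moves", "body": {"dp": [[0.008,0,0],[0.008,0,0],[0.008,0,0]], "twist": [[0,0,0],[0,0,0],[0,0,0]], "claw": [0,0,0]}}

```text
t: 3.22
tool_pos: [0.5569, 0.16, 0.0531]
tool_rot: [0.68, 0.733, 0.001, 0.001]
force: [-0.7, 0.3, 0.2]
opening: -0.0001
gripper_force: 0.0
```

Run:
```python
from h import *
o=get_obs(); print(o["t"],o["tool_pos"])
a=snapshot("wrist");cv2.imwrite("pics/d.png",a)
marks("wrist",["brush_head_end","ridge"],k=1)
s=snapshot("scene");print(ang(s));marks("scene",L,k=1)
cv2.imwrite("pics/d.png",np.hstack([cv2.resize(a[180:330,180:380],(400,300)),cv2.resize(s[150:300,170:320],(300,300),interpolation=cv2.INTER_CUBIC)]))
```

```text
3.2167 [0.55689408 0.16000895 0.05306808]
wrist brush_head_end 0.9 [0.5571 0.1267 0.0538]
(-41.2, 371, [[222.0, 240.0], [274.3, 194.2]])
scene stand 0.64 [ 0.5652 -0.0263  0.0021]
scene ridge 0.89 [ 0.5636 -0.022   0.0605]
scene brush 0.7 [0.5668 0.0228 0.0567]
scene brush_head_end 0.63 [0.5568 0.1205 0.0529]
scene brush_tail_end 0.94 [ 0.5696 -0.0759  0.0677]
```

View pics/d.png

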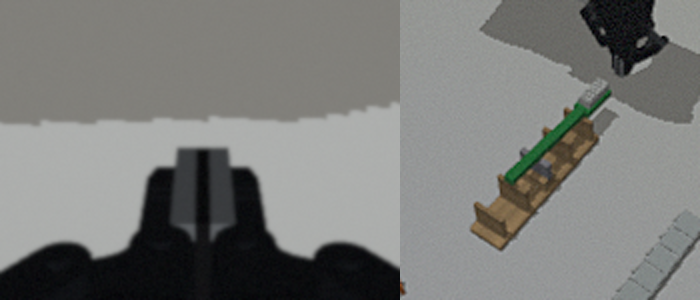

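{"method": "apply_moves", "body": {"dp": [[0.001,-0.012,0],[0.001,-0.02,0.001],[0.001,-0.026,0.002],[0.002,-0.032,0.003],[0.002,-0.038,0.003]], "twist": [[0,0,0],[0,0,0],[0,0,0],[0,0,0],[0,0,0]], "claw": [0,0,0,0,0]}}

```text
t: 4.08
tool_pos: [0.5577, 0.12, 0.0545]
tool_rot: [0.681, 0.732, 0.0, 0.0]
force: [-0.1, 1.5, -0.9]
opening: -0.0002
gripper_force: 0.6
```

{"method": "apply_moves", "body": {"dp": [[0,0,0],[0,0.003,0],[0,0.006,0],[0,0.006,0]], "twist": [[0,0,0],[0,0,0],[0,0,0],[0,0,0]], "claw": [0,0,0,0]}}

```text
t: 4.42
tool_pos: [0.5575, 0.1276, 0.0543]
tool_rot: [0.681, 0.733, 0.0, -0.0]
force: [0.0, 0.7, -0.4]
opening: -0.0001
gripper_force: 0.0
```

```bash
cat > look.py <<'E'
from h import *
import sys
s=snapshot("scene");o=get_obs();print(o["t"],o["tool_pos"].round(4),ang(s))
if len(sys.argv)>1: marks("scene",["brush_head_end","brush","brush_tail_end"],k=1)
E
python3 look.py 1
```

```text
4.4667 [0.5574 0.1275 0.0543] (-41.04, 389, [[218.4, 243.4], [270.8, 197.8]])
scene brush_head_end 0.9 [0.5574 0.1072 0.0531]
scene brush 0.51 [ 0.5716 -0.0918  0.0737]
scene brush_tail_end 0.84 [ 0.5719 -0.0907  0.073 ]
```

{"method": "apply_moves", "body": {"dp": [[0,-0.005,0],[0,-0.009,0],[0,-0.009,0],[0,-0.003,0],[0,-0.003,0]], "twist": [[0,0,0],[0,0,0],[0,0,0],[0,0,0],[0,0,0]], "claw": [0,0,0,0,0]}}

```text
t: 5.03
tool_pos: [0.5575, 0.1244, 0.0543]
tool_rot: [0.681, 0.732, 0.0, -0.0]
force: [-0.2, 0.4, -0.0]
opening: -0.0003
gripper_force: 0.0
```

```bash
python3 look.py
```

```text
5.0833 [0.5575 0.1243 0.0543] (-40.83, 392, [[217.9, 243.8], [271.0, 198.0]])
```

{"method": "apply_moves", "body": {"dp": [[0,-0.005,0],[0,-0.009,0.001],[0,-0.009,0.001],[0,-0.003,0.001],[0,-0.003,0.001]], "twist": [[0,0,0],[0,0,0],[0,0,0],[0,0,0],[0,0,0]], "claw": [0,0,0,0,0]}}

```text
t: 5.5
tool_pos: [0.5576, 0.1214, 0.0554]
tool_rot: [0.681, 0.732, 0.0, 0.0]
force: [-0.3, 0.8, 0.7]
opening: -0.0
gripper_force: 0.0
```

```bash
python3 look.py
```

```text
5.55 [0.5575 0.1213 0.0553] (-41.09, 388, [[217.3, 244.4], [269.7, 198.7]])
```

Still tipped; continue.

{"method": "apply_moves", "body": {"dp": [[0,-0.005,0],[0,-0.009,0],[0,-0.009,0],[0,-0.003,0],[0,-0.003,0]], "twist": [[0,0,0],[0,0,0],[0,0,0],[0,0,0],[0,0,0]], "claw": [0,0,0,0,0]}}

```text
t: 5.97
tool_pos: [0.5575, 0.1184, 0.0553]
tool_rot: [0.681, 0.732, 0.0, -0.0]
force: [-0.3, 0.5, 0.3]
opening: -0.0004
gripper_force: 0.0
```

```bash
python3 look.py
```

```text
6.0167 [0.5574 0.1183 0.0553] (-41.12, 392, [[216.3, 245.4], [269.3, 199.2]])
```

{"method": "apply_moves", "body": {"dp": [[0,-0.005,0],[0,-0.009,0],[0,-0.009,0],[0,-0.003,0],[0,-0.003,0]], "twist": [[0,0,0],[0,0,0],[0,0,0],[0,0,0],[0,0,0]], "claw": [0,0,0,0,0]}}

```text
t: 6.43
tool_pos: [0.5575, 0.1154, 0.0553]
tool_rot: [0.681, 0.732, 0.0, -0.0]
force: [-0.7, 0.5, 0.1]
opening: -0.0004
gripper_force: 0.0
```

```bash
python3 look.py 1
```

```text
6.4833 [0.5575 0.1153 0.0553] (-41.13, 392, [[215.9, 245.9], [267.7, 200.7]])
scene brush_head_end 0.73 [0.5529 0.0959 0.0573]
scene brush 0.67 [ 0.5663 -0.0031  0.0596]
scene brush_tail_end 0.97 [ 0.5697 -0.1002  0.0748]
```

{"method": "apply_moves", "body": {"dp": [[0,-0.005,0],[0,-0.009,0.001],[0,-0.009,0.001],[0,-0.003,0.001],[0,-0.003,0.001]], "twist": [[0,0,0],[0,0,0],[0,0,0],[0,0,0],[0,0,0]], "claw": [0,0,0,0,0]}}

```text
t: 7.05
tool_pos: [0.5576, 0.1124, 0.0564]
tool_rot: [0.681, 0.732, 0.0, 0.0]
force: [-0.5, 0.8, -0.2]
opening: 0.0001
gripper_force: 0.0
```

```bash
python3 look.py
```

```text
7.1 [0.5575 0.1123 0.0563] (-41.34, 398, [[214.9, 246.9], [267.6, 200.6]])
```

{"method": "apply_moves", "body": {"dp": [[0,-0.005,0],[0,-0.009,0],[0,-0.009,0],[0,-0.003,0],[0,-0.003,0]], "twist": [[0,0,0],[0,0,0],[0,0,0],[0,0,0],[0,0,0]], "claw": [0,0,0,0,0]}}

```text
t: 7.52
tool_pos: [0.5575, 0.1094, 0.0563]
tool_rot: [0.681, 0.732, 0.0, -0.0]
force: [-0.3, 0.8, 0.5]
opening: -0.0
gripper_force: 0.0
```

```bash
python3 look.py
```

```text
7.5667 [0.5575 0.1093 0.0563] (-41.3, 397, [[213.8, 247.8], [267.1, 201.1]])
```

{"method": "apply_moves", "body": {"dp": [[0,-0.005,0],[0,-0.009,0],[0,-0.009,0],[0,-0.003,0],[0,-0.003,0]], "twist": [[0,0,0],[0,0,0],[0,0,0],[0,0,0],[0,0,0]], "claw": [0,0,0,0,0]}}

```text
t: 7.98
tool_pos: [0.5575, 0.1064, 0.0563]
tool_rot: [0.681, 0.732, 0.0, -0.0]
force: [0.4, 0.0, 0.3]
opening: 0.0003
gripper_force: 0.0
```

```bash
python3 look.py
```

```text
8.0333 [0.5574 0.1063 0.0563] (-44.87, 405, [[213.9, 250.9], [266.0, 199.0]])
```

{"method": "apply_moves", "body": {"dp": [[0,-0.005,0],[0,-0.009,0.001],[0,-0.009,0.001],[0,-0.003,0.001],[0,-0.003,0.001]], "twist": [[0,0,0],[0,0,0],[0,0,0],[0,0,0],[0,0,0]], "claw": [0,0,0,0,0]}}

```text
t: 8.45
tool_pos: [0.5575, 0.1034, 0.0574]
tool_rot: [0.681, 0.732, 0.0, 0.0]
force: [-0.1, 0.5, -0.4]
opening: -0.0001
gripper_force: 0.0
```

```bash
python3 look.py
```

```text
8.5 [0.5575 0.1033 0.0573] (-45.26, 411, [[213.0, 252.0], [265.8, 198.8]])
```

It levelled at the first of those steps and stayed level at the second. I'll back off and check it settles.

{"method": "apply_moves", "body": {"dp": [[0,0.02,0],[0,0.045,0.01],[0,0.05,0.04],[0,0.05,0.08],[0,0.05,0.12]], "twist": [[0,0,0],[0,0,0],[0,0,0],[0,0,0],[0,0,0]], "claw": [0,0,20,40,47]}}

```text
t: 8.92
tool_pos: [0.5564, 0.1535, 0.1778]
tool_rot: [0.68, 0.733, -0.001, -0.001]
force: [1.1, 1.2, 0.5]
opening: 0.036
gripper_force: 0.0
```

{"method": "apply_moves", "body": {"dp": [[0.01,-0.03,0.03],[0.01,-0.03,0.05],[0.01,-0.03,0.05],[0.01,-0.03,0.05],[0.01,-0.03,0.05]], "twist": [[0,0,0],[0,0,0],[0,0,0],[0,0,0],[0,0,0]], "claw": [47,47,47,47,47]}}

```text
t: 9.33
tool_pos: [0.5667, 0.123, 0.2264]
tool_rot: [0.681, 0.733, -0.0, -0.0]
force: [-0.6, -0.6, 0.3]
opening: 0.0403
gripper_force: 0.0
```

Run:
```python
from h import *
for i in range(3): s=snapshot("scene");print(get_obs()["t"],ang(s))
marks("scene",L+["clip"])
marks("top",["clip"]) if len(snapshot("top")) else 0
cv2.imwrite("pics/e.png",cv2.resize(s[150:350,130:330],(600,600),interpolation=cv2.INTER_CUBIC))
```

```text
9.3833 (-45.07, 411, [[213.0, 252.0], [265.4, 199.4]])
9.4333 (-45.44, 408, [[213.0, 252.0], [265.1, 199.1]])
9.4833 (-45.01, 405, [[212.9, 251.9], [265.4, 199.4]])
scene stand 0.73 [ 0.5649 -0.0259  0.0036]
scene stand 0.22 [ 0.5695 -0.1142  0.0618]
scene ridge 0.68 [ 0.5628 -0.0243  0.0646]
scene brush 0.61 [ 0.5676 -0.0122  0.06  ]
scene brush_head_end 0.91 [0.5563 0.0869 0.0691]
scene brush_tail_end 0.73 [ 0.5745 -0.1178  0.0648]
scene brush_tail_end 0.54 [0.3903 0.2884 0.001 ]
scene clip 0.56 [ 5.757e-01 -3.122e-01  5.000e-04]
scene clip 0.49 [ 0.5357 -0.2451  0.0059]
top clip 0.62 [ 0.5712 -0.3069  0.0032]
top clip 0.52 [ 0.5383 -0.2431 -0.0021]
```

View pics/e.png

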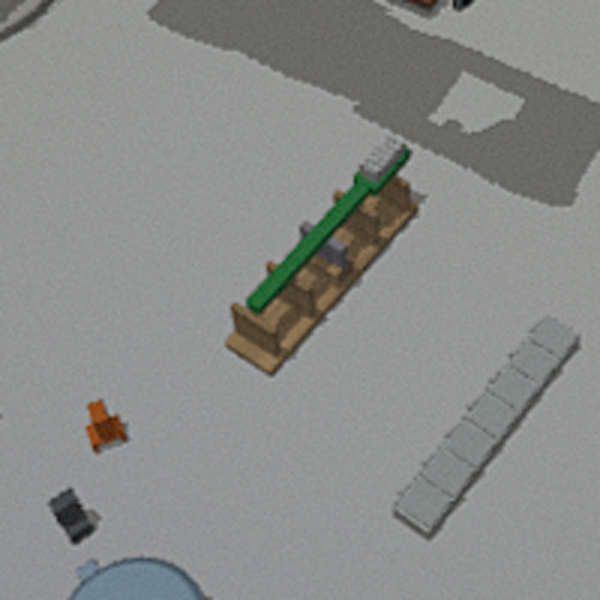

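The brush lies level on the ridge, with its tail at about (258,303) and head at (408,155) in the crop. Grey clip at (73,515), orange one at (105,425). Now I'll look at the clip from above.

{"method": "apply_moves", "body": {"dp": [[0,-0.04,0],[0,-0.08,0],[0,-0.12,0],[0,-0.16,0],[0,-0.2,0]], "twist": [[0,0,0],[0,0,0],[0,0,0],[0,0,0],[0,0,0]], "claw": [47,47,47,47,47]}}

```text
t: 10.3
tool_pos: [0.5671, -0.0788, 0.2274]
tool_rot: [0.68, 0.733, 0.0, 0.0]
force: [0.7, -0.5, 0.0]
opening: 0.0402
gripper_force: 0.0
```

{"method": "apply_moves", "body": {"dp": [[0,-0.04,0],[0,-0.08,0],[0,-0.12,0],[0,-0.16,0],[0,-0.2,0]], "twist": [[0,0,0],[0,0,0],[0,0,0],[0,0,0],[0,0,0]], "claw": [47,47,47,47,47]}}

```text
t: 10.72
tool_pos: [0.5671, -0.2792, 0.2275]
tool_rot: [0.681, 0.733, 0.0, 0.0]
force: [0.5, -0.8, -0.2]
opening: 0.04
gripper_force: 0.0
```

{"method": "apply_moves", "body": {"dp": [[0,-0.04,0],[0,-0.08,0],[0,-0.08,0],[0,-0.08,0],[0,-0.08,0]], "twist": [[0,0,0],[0,0,0],[0,0,0],[0,0,0],[0,0,0]], "claw": [47,47,47,47,47]}}

```text
t: 11.13
tool_pos: [0.5671, -0.357, 0.2269]
tool_rot: [0.681, 0.732, 0.0, -0.0]
force: [-0.4, 0.2, 0.1]
opening: 0.04
gripper_force: 0.0
```

Run:
```python
from h import *
o=get_obs();print(o["t"],o["tool_pos"].round(4))
a=snapshot("wrist");cv2.imwrite("pics/f.png",a)
marks("wrist",["clip"])
for d in silhouettes("wrist","clip")[:2]:
    print(d["conf"],cv2.minAreaRect(np.argwhere(d["mask"])[:,::-1].astype(np.float32)))
s=snapshot("scene");print(ang(s))
```

```text
11.1333 [ 0.5671 -0.357   0.2269]
wrist clip 0.74 [ 0.5758 -0.3104  0.0037]
wrist clip 0.68 [ 0.5405 -0.2454 -0.0009]
0.89 ((260.9000244140625, 76.70001220703125), (21.0190372467041, 26.385601043701172), 26.56505012512207)
0.6 ((289.4411926269531, 139.2353057861328), (22.79834747314453, 19.160314559936523), 14.03624439239502)
(-44.75, 403, [[212.8, 251.8], [265.6, 199.6]])
```

View pics/f.png

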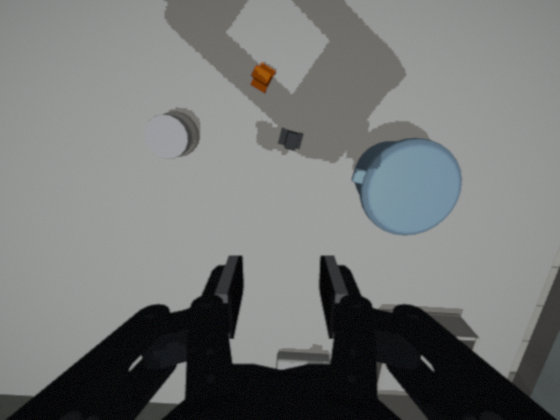

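```bash
cat > fit.py <<'E'
from h import *
from scipy.optimize import minimize
def boxpts(x,y,z): return np.array([[i,j,k] for i in x for j in y for k in z])
S=boxpts((-.009,.009),(-.013,.013),(0,.015));F=boxpts((-.009,.009),(-.006,.006),(.015,.045))
def ren(c,p,up=4):
    r=R.from_euler("z",p[2],degrees=True);m=np.zeros((420*up,560*up),np.uint8)
    for B in(S,F):
        q=(proj(c,r.apply(B)+[p[0],p[1],0])+.5)*up
        cv2.fillConvexPoly(m,cv2.convexHull(q.round().astype(np.int32)),1)
    return m>0
def fit(c,mask,x,y):
    up=4;M=cv2.resize(mask.astype(np.uint8),None,fx=up,fy=up,interpolation=cv2.INTER_NEAREST)>0
    f=lambda p:1-(ren(c,p)&M).sum()/(ren(c,p)|M).sum()
    res=[]
    for yaw in range(-90,90,15):
        s=minimize(f,[x,y,yaw],method="Nelder-Mead",options=dict(initial_simplex=[[x,y,yaw],[x+.005,y,yaw],[x,y+.005,yaw],[x,y,yaw+12]],maxiter=60));res.append((round(s.fun,3),s.x.round(4).tolist()))
    return sorted(res)[:5]
E
python3 - <<'E'
from fit import *
im=cv2.imread("pics/f.png")
cv2.imwrite("pics/g.png",cv2.resize(im[108:168,250:330],(800,600),interpolation=cv2.INTER_CUBIC))
c=get_calibration("wrist")
h=cv2.cvtColor(im,cv2.COLOR_BGR2GRAY);sub=np.zeros_like(h);sub[115:160,270:310]=(h[115:160,270:310]<72)
n,l,st,_=cv2.connectedComponentsWithStats(sub);k=1+st[1:,4].argmax();print(st[k])
for r in fit(c,l==k,.5758,-.3104):print(r)
d=silhouettes("wrist","clip");print(len(d))
for x in d:
    if x["mask"][138,290]:
        for r in fit(c,x["mask"],.5758,-.3104):print("s",r)
E
```

```text
[279 128  24  22 361]
(np.float64(0.148), [0.5744, -0.3069, 78.0216])
(np.float64(0.148), [0.5747, -0.3065, -101.2056])
(np.float64(0.151), [0.5744, -0.3065, -104.3036])
(np.float64(0.151), [0.5747, -0.3064, -99.349])
(np.float64(0.152), [0.5747, -0.307, 80.9114])
2
s (np.float64(0.08), [0.5739, -0.3069, -99.8624])
s (np.float64(0.08), [0.5739, -0.3069, 80.0647])
s (np.float64(0.082), [0.574, -0.3067, -98.7247])
s (np.float64(0.082), [0.574, -0.3067, 81.4706])
s (np.float64(0.084), [0.5738, -0.3068, 79.46])
```

View pics/g.png

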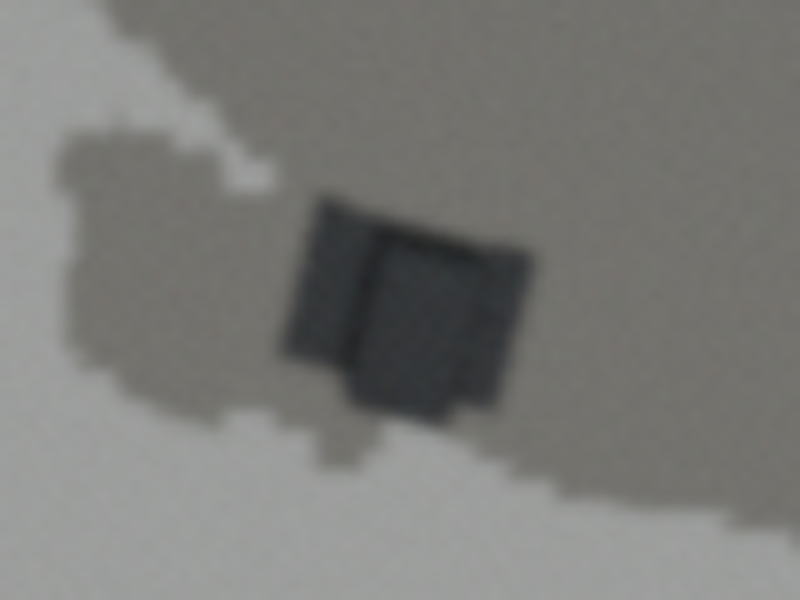

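Grey clip: dark saddle, fin and slot direction readable, x axis at yaw about 80°. Turn the tool -14° and descend.

{"method": "apply_moves", "body": {"dp": [[0.004,0.03,-0.02],[0.007,0.05,-0.05],[0.007,0.05,-0.09],[0.007,0.05,-0.13],[0.007,0.05,-0.15]], "twist": [[0,0,-7],[0,0,-14],[0,0,-14],[0,0,-14],[0,0,-14]], "claw": [47,47,47,47,47]}}

```text
t: 11.8
tool_pos: [0.5726, -0.3046, 0.0733]
tool_rot: [0.764, 0.645, -0.001, -0.002]
force: [-0.6, -0.2, 0.1]
opening: 0.0399
gripper_force: 0.0
```

{"method": "apply_moves", "body": {"dp": [[0,0,0],[0,0,0]], "twist": [[0,0,0],[0,0,0]], "claw": [47,47]}}

```text
t: 11.97
tool_pos: [0.5741, -0.3062, 0.0768]
tool_rot: [0.765, 0.645, -0.0, -0.001]
force: [1.1, 0.3, 1.1]
opening: 0.0403
gripper_force: 0.0
```

Run:
```python
from fit import *
o=get_obs();print(o["t"],o["tool_pos"].round(4),o["tool_rot"].round(3))
a=snapshot("wrist");cv2.imwrite("pics/h.png",a)
c=get_calibration("wrist")
for d in silhouettes("wrist","clip")[:2]:
    yx=np.argwhere(d["mask"]);print(d["conf"],len(yx),yx.mean(0))
marks("wrist",["clip"])
```

```text
11.9667 [ 0.5741 -0.3062  0.0768] [ 0.765  0.645 -0.    -0.001]
0.77 1266 [231.54581359 280.96129542]
0.65 1463 [150.98154477 211.08475735]
wrist clip 0.85 [ 0.5756 -0.3087  0.0052]
wrist clip 0.72 [ 0.5415 -0.2507  0.0039]
```

View pics/h.png

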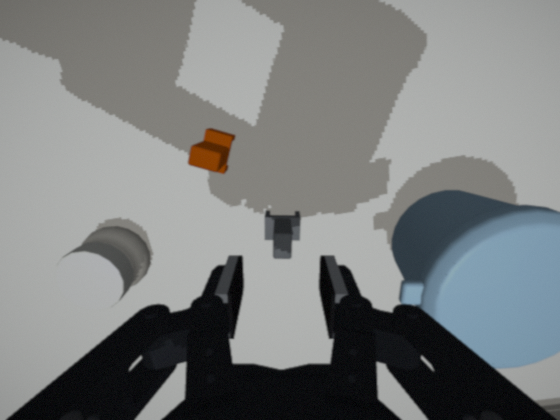

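The clip fin at (282,240) is centred between the pads and aligned with them. Descend and grip.

{"method": "apply_moves", "body": {"dp": [[0,-0.001,-0.03],[0,-0.001,-0.05],[0,-0.001,-0.057],[0,-0.001,-0.057],[0,-0.001,-0.057]], "twist": [[0,0,0],[0,0,0],[0,0,0],[0,0,0],[0,0,0]], "claw": [47,47,47,47,47]}}

```text
t: 12.53
tool_pos: [0.5752, -0.3086, 0.0217]
tool_rot: [0.765, 0.644, 0.0, 0.001]
force: [0.4, -0.2, 0.7]
opening: 0.0398
gripper_force: 0.0
```

{"method": "apply_moves", "body": {"dp": [[0,0,0],[0,0,0],[0,0,0],[0,0,0],[0,0,0]], "twist": [[0,0,0],[0,0,0],[0,0,0],[0,0,0],[0,0,0]], "claw": [0,0,0,0,0]}}

```text
t: 12.95
tool_pos: [0.5754, -0.3087, 0.022]
tool_rot: [0.765, 0.644, 0.0, 0.001]
force: [-0.8, 0.4, 6.5]
opening: 0.0108
gripper_force: 59.4
```

Gripped. Lift, turn back and move to a viewing pose short of the ridge.

{"method": "apply_moves", "body": {"dp": [[0,0,0.03],[0,0,0.065],[0,0,0.1],[0,0.02,0.13],[-0.003,0.05,0.148]], "twist": [[0,0,0],[0,0,0],[0,0,0],[0,0,7],[0,0,14]], "claw": [0,0,0,0,0]}}

```text
t: 13.37
tool_pos: [0.5735, -0.2604, 0.173]
tool_rot: [0.68, 0.734, 0.001, 0.003]
force: [-0.1, -0.5, 0.5]
opening: 0.0107
gripper_force: 58.6
```

{"method": "apply_moves", "body": {"dp": [[-0.003,0.04,0],[-0.006,0.08,0],[-0.006,0.12,0],[-0.006,0.15,0],[-0.006,0.159,0]], "twist": [[0,0,0],[0,0,0],[0,0,0],[0,0,0],[0,0,0]], "claw": [0,0,0,0,0]}}

```text
t: 13.78
tool_pos: [0.5651, -0.0953, 0.1692]
tool_rot: [0.68, 0.733, 0.001, -0.0]
force: [1.2, -0.4, -0.7]
opening: 0.0104
gripper_force: 58.6
```

{"method": "apply_moves", "body": {"dp": [[0,0,0],[0,0,0],[0,0,0]], "twist": [[0,0,0],[0,0,0],[0,0,0]], "claw": [0,0,0]}}

```text
t: 14.03
tool_pos: [0.5657, -0.1003, 0.1686]
tool_rot: [0.681, 0.732, 0.0, 0.0]
force: [0.7, 0.2, -1.2]
opening: 0.0107
gripper_force: 58.6
```

Run:
```python
from h import *
s=snapshot("scene");print(ang(s))
o=get_obs();print(o["t"],o["tool_pos"].round(4),o["tool_rot"].round(3))
a=snapshot("wrist");cv2.imwrite("pics/i.png",a)
marks("wrist",["ridge","brush","brush_head_end","brush_tail_end","clip","stand"],k=1)
```

```text
(-45.18, 414, [[213.0, 252.1], [265.4, 199.4]])
14.0833 [ 0.5656 -0.1005  0.1685] [ 0.681  0.732 -0.     0.   ]
wrist ridge 0.96 [ 0.5678 -0.0256  0.062 ]
wrist brush 0.75 [ 0.5609 -0.0121  0.058 ]
wrist brush_tail_end 0.82 [ 0.5738 -0.1099  0.0659]
wrist clip 0.84 [ 0.5661 -0.0996  0.1474]
wrist stand 0.77 [ 0.564  -0.022   0.0014]
```

View pics/i.png

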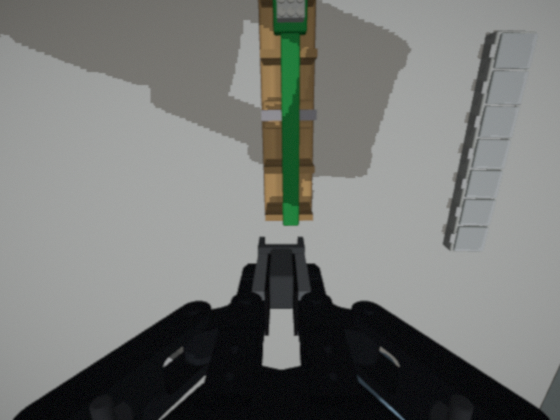

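The blade is the grey strip at rows 110–120, columns 261–316. The brush handle runs down column ~290, and the clip is held centred at (281,262). Next I back-project these.

Run:
```python
from h import *
a=cv2.imread("pics/i.png");c=get_calibration("wrist");K=np.array(c["K"]);Rc=R.from_quat(c["orientation"])
def bp(u,v,z):
    d=Rc.apply([(u-K[0,2])/K[0,0],-(v-K[1,2])/K[1,1],-1]);return np.array(c["eye"])+d*(z-c["eye"][2])/d[2]
h=cv2.cvtColor(a,cv2.COLOR_BGR2HSV);g=cv2.inRange(h,(40,90,40),(85,255,255))
P=[]
for v in range(45,215,5):
    u=np.where(g[v,250:330])[0]+250
    l,r=bp(u.min()-.5,v,.072),bp(u.max()+.5,v,.072);P.append([(l[0]+r[0])/2,(l[1]+r[1])/2,np.hypot(*(r-l)[:2])])
P=np.array(P);f=np.polyfit(P[:,1],P[:,0],1);print("slope",f,"x at -.024",np.polyval(f,-.024),"yaw",90-np.degrees(np.arctan(f[0])),"w",P[:,2].mean())
for cols in((263,278),(303,314)):
    s=h[95:130,cols[0]:cols[1],1].mean(1);print(s.round(0).astype(int).tolist())
    rows=np.where(s<80)[0]+95
    u=(cols[0]+cols[1])/2;print(rows.min(),rows.max(),bp(u,rows.max()+.5,.06),bp(u,rows.min()-.5,.06))
print("ends",bp(261,115,.06),bp(316.5,115,.06))
print("clip px", proj(c,[[.5657,-.1003,.1685-.022+.010]]))
```

```text
slope [-0.08654978  0.56468328] x at -.024 0.5667604775110413 yaw 94.94661039000259 w 0.013611783548430267
[119, 119, 120, 120, 120, 121, 120, 120, 119, 120, 120, 122, 120, 117, 77, 17, 8, 9, 10, 9, 10, 10, 9, 9, 7, 29, 76, 112, 120, 119, 119, 120, 119, 121, 120]
109 121 [ 0.55181123 -0.02911791  0.06      ] [ 0.55119726 -0.01928054  0.06      ]
[118, 118, 119, 118, 115, 117, 116, 116, 116, 116, 115, 116, 115, 104, 63, 13, 8, 10, 8, 10, 11, 12, 12, 12, 9, 57, 99, 111, 112, 111, 111, 113, 112, 113, 114]
109 120 [ 0.58200609 -0.02613305  0.06      ] [ 0.5810787  -0.01708733  0.06      ]
ends [ 0.54398399 -0.02471893  0.06      ] [ 0.58791067 -0.02149541  0.06      ]
clip px [[281.5836641  259.84861983]]
```

{"method": "apply_moves", "body": {"dp": [[0.001,0.035,0],[0.001,0.065,-0.01],[0.001,0.0765,-0.035],[0.001,0.0765,-0.06],[0.001,0.0765,-0.064]], "twist": [[0,0,0.8],[0,0,0.8],[0,0,0.8],[0,0,0.8],[0,0,0.8]], "claw": [0,0,0,0,0]}}

```text
t: 14.85
tool_pos: [0.564, -0.0217, 0.1009]
tool_rot: [0.675, 0.738, -0.002, -0.002]
force: [-0.1, -0.4, -1.5]
opening: 0.0108
gripper_force: 58.6
```

{"method": "apply_moves", "body": {"dp": [[0,0,0],[0,0,0],[0,0,0]], "twist": [[0,0,0],[0,0,0],[0,0,0]], "claw": [0,0,0]}}

```text
t: 15.1
tool_pos: [0.5674, -0.0232, 0.1056]
tool_rot: [0.676, 0.737, 0.001, 0.001]
force: [0.5, -0.1, -0.6]
opening: 0.0107
gripper_force: 58.6
```

Run:
```python
from h import *
s=snapshot("scene");print(ang(s))
o=get_obs();print(o["t"],o["tool_pos"].round(4),o["tool_rot"].round(3))
a=snapshot("wrist")
marks("wrist",["ridge","clip","brush_head_end"],k=1)
cv2.imwrite("pics/j.png",np.hstack([cv2.resize(a[130:310,180:380],(444,400)),cv2.resize(s[180:280,195:285],(356,400),interpolation=cv2.INTER_CUBIC)]))
c=get_calibration("wrist");K=np.array(c["K"]);Rc=R.from_quat(c["orientation"])
def bp(u,v,z):
    d=Rc.apply([(u-K[0,2])/K[0,0],-(v-K[1,2])/K[1,1],-1]);return np.array(c["eye"])+d*(z-c["eye"][2])/d[2]
h=cv2.cvtColor(a,cv2.COLOR_BGR2HSV);g=cv2.inRange(h,(40,90,40),(85,255,255))
P=[]
for v in range(100,235,5):
    u=np.where(g[v,230:330])[0]+230
    if len(u)<5: continue
    l,r=bp(u.min()-.5,v,.072),bp(u.max()+.5,v,.072);P.append([v,*((l+r)/2)[:2],np.hypot(*(r-l)[:2])])
P=np.array(P);print(P.round(4)[::2].tolist());P=P[P[:,3]<.0165]
f=np.polyfit(P[:,2],P[:,1],1);print("slope",f,"x at TCP y",np.polyval(f,o["tool_pos"][1]))
```

```text
(-44.29, 358, [[212.8, 251.8], [266.0, 200.0]])
15.15 [ 0.5674 -0.0232  0.1057] [0.676 0.737 0.001 0.001]
wrist ridge 0.62 [ 0.5671 -0.0245  0.062 ]
wrist clip 0.66 [ 0.5677 -0.0232  0.0885]
wrist brush_head_end 0.57 [0.5581 0.0883 0.0656]
[[100.0, 0.5589, 0.0624, 0.0236], [110.0, 0.5596, 0.0572, 0.0232], [120.0, 0.5601, 0.052, 0.0235], [130.0, 0.5602, 0.0465, 0.0231], [140.0, 0.5607, 0.041, 0.0234], [150.0, 0.5612, 0.0354, 0.0236], [160.0, 0.562, 0.0297, 0.014], [170.0, 0.5622, 0.0238, 0.0135], [180.0, 0.5627, 0.0178, 0.0137], [190.0, 0.5633, 0.0117, 0.0138], [200.0, 0.5638, 0.0054, 0.014], [210.0, 0.5647, -0.0009, 0.0135], [220.0, 0.5649, -0.0075, 0.0143], [230.0, 0.5658, -0.0142, 0.0138]]
slope [-0.08945406  0.56438014] x at TCP y 0.5664539708278548
```

View pics/j.png

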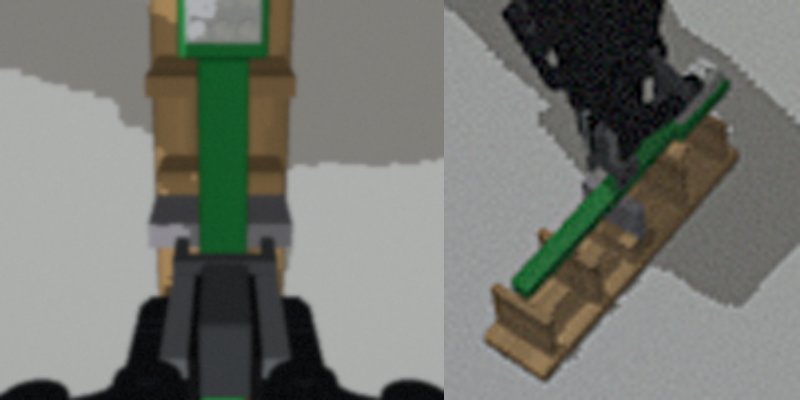

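Handle and slot line up to within 1 mm, the legs straddle the green handle (columns 190–270 of the left crop), and the brush is still level. Lower slowly.

{"method": "apply_moves", "body": {"dp": [[-0.001,-0.001,-0.004],[-0.001,-0.001,-0.008],[-0.001,-0.001,-0.012],[-0.001,-0.001,-0.015],[-0.001,-0.001,-0.015]], "twist": [[0,0,0],[0,0,0],[0,0,0],[0,0,0],[0,0,0]], "claw": [0,0,0,0,0]}}

```text
t: 15.77
tool_pos: [0.5647, -0.0236, 0.0883]
tool_rot: [0.676, 0.737, -0.001, -0.001]
force: [-0.4, -0.5, -0.7]
opening: 0.0107
gripper_force: 58.6
```

{"method": "apply_moves", "body": {"dp": [[0,0,-0.002],[0,0,-0.003],[0,0,-0.004],[0,0,-0.005],[0,0,-0.005]], "twist": [[0,0,0],[0,0,0],[0,0,0],[0,0,0],[0,0,0]], "claw": [0,0,0,0,0]}}

```text
t: 16.18
tool_pos: [0.5653, -0.0236, 0.0842]
tool_rot: [0.676, 0.737, -0.0, -0.0]
force: [-0.1, -0.1, 1.0]
opening: 0.0113
gripper_force: 58.6
```

Run:
```python
from h import *
s=snapshot("scene");print(ang(s));snapshot("wrist")
o=get_obs();print(o["t"],o["tool_pos"].round(4),o["force"])
marks("wrist",["ridge","clip"],k=1);marks("scene",["clip","brush_head_end","brush_tail_end"])
```

```text
(-43.6, 267, [[212.8, 251.8], [266.6, 200.6]])
16.2833 [ 0.5654 -0.0236  0.0843] [ 0.16169482  0.64320149 -0.2388115 ]
wrist ridge 0.8 [ 0.5685 -0.0223  0.0601]
wrist clip 0.93 [ 0.5666 -0.0242  0.0663]
scene clip 0.58 [ 0.5637 -0.0253  0.0624]
scene clip 0.43 [ 0.5368 -0.2431  0.0034]
scene brush_head_end 0.58 [0.558  0.0839 0.0675]
scene brush_tail_end 0.79 [ 0.5714 -0.1154  0.0629]
```

{"method": "apply_moves", "body": {"dp": [[0,0,0],[0,0,0],[0,0,0],[0,0,0],[0,0,0]], "twist": [[0,0,0],[0,0,0],[0,0,0],[0,0,0],[0,0,0]], "claw": [18,25,32,36,36]}}

```text
t: 16.95
tool_pos: [0.5654, -0.0236, 0.0843]
tool_rot: [0.676, 0.737, 0.0, 0.0]
force: [0.3, -0.6, 0.5]
opening: 0.0309
gripper_force: 0.0
```

{"method": "apply_moves", "body": {"dp": [[0.001,0,0.01],[0.001,0,0.03],[0.001,0,0.06],[0.001,0,0.09],[0.001,-0.02,0.12]], "twist": [[0,0,0],[0,0,0],[0,0,0],[0,0,0],[0,0,0]], "claw": [36,36,36,36,36]}}

```text
t: 17.37
tool_pos: [0.5662, -0.0417, 0.2062]
tool_rot: [0.675, 0.738, 0.0, -0.0]
force: [1.3, -0.1, -0.9]
opening: 0.0307
gripper_force: 0.0
```

{"method": "apply_moves", "body": {"dp": [[0,-0.04,0],[0,-0.07,0],[0,-0.08,0],[0,-0.08,0],[0,-0.08,0]], "twist": [[0,0,0],[0,0,0],[0,0,0],[0,0,0],[0,0,0]], "claw": [36,36,36,36,36]}}

```text
t: 17.78
tool_pos: [0.5662, -0.1236, 0.2044]
tool_rot: [0.676, 0.737, 0.0, -0.0]
force: [-0.9, 0.7, -0.2]
opening: 0.0305
gripper_force: 0.0
```

Run:
```python
from h import *
a=snapshot("wrist");o=get_obs();print(o["t"],o["tool_pos"].round(4))
for i in range(3): s=snapshot("scene");print(ang(s))
marks("wrist",["ridge","clip"],k=1);marks("scene",["clip","brush_head_end","brush_tail_end"],k=1)
cv2.imwrite("pics/k.png",np.hstack([cv2.resize(a[20:240,200:380],(360,440)),cv2.resize(s[180:280,195:285],(396,440),interpolation=cv2.INTER_CUBIC)]))
```

```text
17.8333 [ 0.5662 -0.1229  0.2043]
(-45.0, 364, [[213.0, 252.0], [265.5, 199.5]])
(-45.05, 369, [[213.0, 252.0], [265.5, 199.5]])
(-44.99, 362, [[213.0, 252.0], [265.5, 199.5]])
wrist ridge 0.7 [ 0.5679 -0.0246  0.0599]
wrist clip 0.73 [ 0.5634 -0.0224  0.0645]
scene clip 0.72 [ 0.567  -0.0261  0.0618]
scene brush_head_end 0.77 [0.5566 0.0846 0.0654]
scene brush_tail_end 0.69 [ 0.5726 -0.1155  0.0635]
```

View pics/k.png

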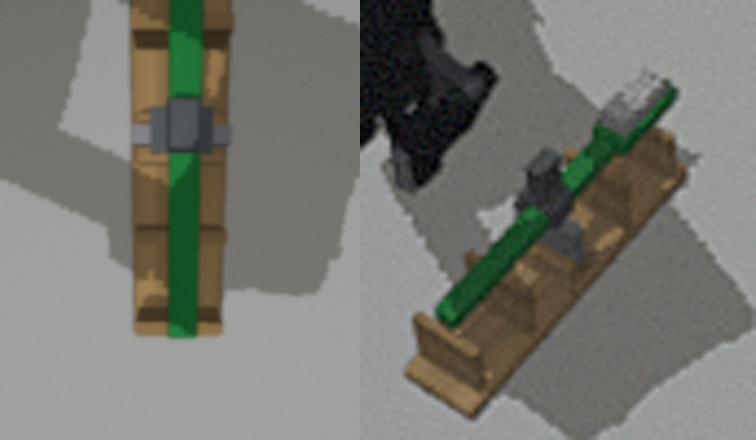

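The clip sits astride the handle at the blade: saddle at rows 103–152 of the left crop, blade at 125–147. The brush angle is unchanged (-45.0°, level) and the robot is clear. Handing in.

```bash
python3 -c "
from workcell import *
print(close_job())"
```

```text
the job is handed in; nothing more can be done
None
```

The brush balances level on the ridge with the grey clip astride it, about 2 mm or less from the ridge's middle line, and the job was handed in at about 18 s; no verdict came back.

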